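Set a gated selector lever and a bench magnifier for the next creasing job

TASK

Set up the green creasing press for the next job: swing the bench magnifier away from the lever until its lens is centred over the orange-ringed sample mat, and press its raised lens down fully level. Lift the red-handled selector lever out of the bay where it rests, take it along the gate and let it drop fully home in the notch marked with the green strip. Leave everything else on the bench standing where it is.

Things in the scene. Friction and masses are not known exactly. Their poses are not given: they have to be found in the camera images.
- press: Bench creasing press, fixed, green; base 280 (x) by 340 (y) by 40 mm high, its front edge at x = -160 mm. Origin on the bench under the press's middle; x points away from the lever's handle towards the back, y runs along the gate, z up ('press' coordinates in the other entries). In front of the base, below the handle, there is only bench.
- handle (a point): Middle of the lever's red T-handle: round bar 16 mm thick, 92 mm long, along press y (hub looks thicker, is not). A steel arm, 12 by 12 mm, runs from its middle to press +x, level, through the gate to its pivot, 180 mm from the handle. At rest: handle at press x = -200 mm, z = 125 mm; pivot at x = -20 mm, z = 125 mm.
- gate_mid (a point): Middle of the gate, press (-115, 0, 139) mm. The gate is an upright steel comb 10 mm thick; teeth 16 mm wide, tops at z = 139 mm, centred at press y = 125, 35, -5, -45, -85, -125 mm: one wide bay (y 43 to 117 mm) where the lever starts, then four notches 24 mm wide centred at y = 15, -25, -65, -105 mm. A crossbar (z 178 to 190 mm) on end posts at y = +-141 mm closes the slot above.
- bar_at_gate (a point): Point on the lever arm's centre line in the plane of the gate. The lever is home in the marked notch when it is over the green strip and down.
- selector (a joint): Sideways travel of the lever's carriage, m: grows towards press -y; the arm is at press y = 0.105 - value. Range -0.004 to 0.214. Starts in the wide bay (0 to 0.05); notches at 0.09, 0.13, 0.17, 0.21. Friction about 1.5 N.
- lever (a joint): Lift angle of the lever, rad: 0 = fully down (stop), up to 0.36 (stop). The arm clears the comb's teeth above 0.22 (handle raised 40 mm). Weight and a spring pull it down with about 4 N at the handle, so it drops when let go.
- mark_green: Green strip 85 (x) by 20 (y) by 3 mm lying on the press's base through the target notch, under the arm. Origin at the strip's middle, on the base; axes parallel to the press's. It can be at any of the four notches; the other three have a white, a black and a grey strip.
- post_top (a point): On the swivel axis of the magnifier's post (fixed, 22 mm thick, hub 32 mm), at the height of the arm, 255 mm above the bench. The arm is a level round steel bar, 12 mm thick, from the hub to 125 mm from the axis, then a 26 mm wide block with the tilt hinge at 140 mm from the axis.
- lens (a point): Centre of the magnifier's lens, in a white ring 100 mm across and 12 mm thick, 50 mm beyond the tilt hinge: 190 mm from the swivel axis when level.
- tab (a point): Middle of the top of the red thumb tab on the lens ring's far rim, 112 mm beyond the tilt hinge; tab 36 mm long (radially), 26 mm wide, 8 mm thick.
- swivel (a joint): Magnifier's swivel, rad: 0 = arm points to press -y, 1.57 = to press -x, grows clockwise seen from above, range 0 to 2.9. Friction (about 0.12 N m) keeps it where it is left; pushed easily at the steel bar.
- tilt (a joint): Lens tilt, rad: 0 = level (stop), grows as the far rim and its tab rise, up to 0.8. Friction (0.12 N m) keeps it where it is left; 1 to 3 N down on the tab turns it down.
- mat_center (a point): Centre of the sample mat on the bench: black, 80 mm square, 3 mm thick, with an orange ring (60 mm) and white middle. It lies 190 mm from the swivel axis, so the level lens can stand exactly above it.
- mug: Bystander, to be left alone: white mug, 80 mm across, 90 mm tall; origin at the middle of its underside
- tumbler_a: Bystander, to be left alone: glass tumbler, 72 mm across, 90 mm tall, in front of the press; origin at the middle of its underside
- tumbler_b: Bystander, to be left alone: second glass tumbler, same size, by the far left; origin at the middle of its underside
- glue: Bystander, to be left alone: white glue bottle with red cap, 56 mm across, 150 mm tall, just right of the lever's travel; origin at the middle of its underside
- brass_tin: Bystander, to be left alone: brass tin, 68 mm across, 75 mm tall, beside the press's right end; origin at the middle of its underside
- hammer: Bystander, to be left alone: hammer lying flat, 240 mm long; origin at the middle of its underside
- driver: Bystander, to be left alone: red screwdriver lying flat, 160 mm long; origin at the middle of its underside
- weight: Bystander, to be left alone: dark steel paper weight with a knob, 60 mm across, 68 mm tall; origin at the middle of its underside
Things that resemble listed ones, but are neither listed nor needed, are in the scene too. Of the things like the part that bears mat_center, leave any that is purple or turquoise; of the rest the smaller one is meant.

How it is judged:
By the outcome, as a careful person would: the job done as asked, in the order asked, and still so for the second after the job is handed in, with the robot touching nothing.
It also fails if it takes over 67 s, if anything falls off the work surface, if the arm or the gripper's body presses on something with over 40 N, if the wrist force passes 120 N, or if a joint passes its speed limit or range.

ROBOT

A 6-joint arm with a two-finger parallel gripper is mounted at the origin on the work surface. World frame = base frame: x ahead of the robot, y to its left, z up, the work surface at z = 0. Lengths are in m, angles in degrees, forces in N, time in s.
With the tool pointing down it reaches from about 0.275 to 1 m from the base axis. Payload 8.4 kg.
Tool frame: the origin (TCP) lies at the very end of the fingers, on their centre line; the grasp point (between the pads) lies grip_depth behind it (grip_depth is the distance from the TCP to the grasp point, in m); z points along the fingers, y is the line along which they close (so a half turn about z gives the same grasp; the last joint's range is limited). The gripper opens to 85 mm and grips with 20 to 120 N. Pads are 22 mm wide; open, the fingers measure 114 mm over their backs; the gripper's body (76 mm by 85 mm) begins 54 mm behind the grasp point. The pads swing forward as they close: fully open they stand 13 mm farther back than shut.
Start: joints at [68.675, 20.225, 93.587, -0, 66.188, -0.138], TCP at [0.226, 0.583, 0.231] pointing down, gripper open.
Joint ranges: [-150.9, 150.9], [-52.94, 120.26], [3.33, 152.33], [-74.26, 254.26], [0, 154.13], [-172.89, 172.89]. Speed limits (degrees/s): [127.2, 127.2, 159.86, 180, 180, 180].

INTERFACE

Orientations are given as a 3x3 rotation matrix whose columns are the frame's x, y, z axes.
In Python, from station import get_state, camera, hand_in, grip_depth gives the robot as it stands.
- The arm moves only by the tool play_rows, never from a script. Its arguments are lists of equal length, an entry for each row: "grip": the closure, from 0 (fully open) to 1 (shut); "translation": the shift along the tool's x, y, z in cm, a list of three; "rot": the turn, a rotation vector about the tool's x, y, z in degrees, a list of three. A call has 1 to 12 rows; each row shifts and turns the commanded pose from where the row before left it, along the tool's axes as they then stand; what a row does not reach is not made up. A row lasts 1/8 s, in which the tool goes at most 62.5 mm and 10.7 degrees, less where a joint would pass 70% of its speed; a pose out of reach is approached as far as the arm can. A call is refused whole if a number of a shift passes 6.25 or a number of a turn 10.7, either way. A call with a gripper value outside its range is refused whole. The fingers move at their own pace and stop on an object; "force" is the grip in N (left out, the last holds). Time passes only in rows, so rows that do not move let the fingers close. It gives the time, the measured TCP pose, the force, the opening and the grip force at its end, in the units of the state.
- get_state(): the state, without advancing time (a new reading comes with each control period).
- camera(name): name is "scene" or "top" or "wrist"; returns a dict with "image" (384x512x3 uint8, red, green, blue), "z_map" (384x512 float32, m along the optical axis (not along the pixel's ray), 0 where there is no reading), "intrinsics" (3x3 intrinsics, pixels), "xyz" and "rotation" of the camera in the world. Camera axes: x right, y down, z forward; pixel columns grow to the right and rows downward; lengths in m; the calibration is good to about 2 mm. A picture is of the moment at which its call begins.
- hand_in(): hands the job in; it is judged then, once.
The state is a dict: "clock": time; "joint_positions": joint angles; "joint_velocities": joint speeds; "joint_torque": joint torques, N m; "position": TCP position; "orientation": TCP orientation; "ft_force": force on the tool from outside, world axes, zero at the start; "ft_torque": the same for the moment, N m; "finger_gap": opening from 0.0 (shut) to 1.0 (fully open); "grip_force": force on a finger pad.
Only numpy, scipy, OpenCV 4.12 (cv2) and the standard library are available. Lean on these libraries where they do the work, as an engineer would, in place of code of your own. Each camera call takes 0.05 s, during which the arm holds its last target. There are 200 camera calls.

## Working session

There is one attempt and no reset: what is moved stays moved. The work goes in short steps, Python scripts to look and compute and a tool call to move; the robot and the scene stay as the last step left them, time stands still between calls to the robot, and variables do not carry over. Pictures are saved under pics/ and viewed, at most 10 in all, crops included, and the job is handed in when it is done.

Besides the shell and the picture viewer there is one more tool, called after ">>>" as name(argument=value, ...) on one line, values as JSON. play_rows: Moves the arm, as the interface text tells. Its arguments: {"type":"object","properties":{"grip":{"type":"array","items":{"type":"number"}},"translation":{"type":"array","items":{"type":"array","items":{"type":"number"}}},"rot":{"type":"array","items":{"type":"array","items":{"type":"number"}}},"force":{"type":"number"}},"required":["grip","translation","rot"]}

```bash
ls; mkdir -p pics; cat > h.py <<'E'
import numpy as np, cv2
from station import *
def snap(n,tag):
    c=camera(n); np.savez(f'pics/{tag}.npz',**{k:np.asarray(v) for k,v in c.items()})
    cv2.imwrite(f'pics/{tag}.png',cv2.cvtColor(c['image'],cv2.COLOR_RGB2BGR)); return c
def load(tag): return dict(np.load(f'pics/{tag}.npz'))
def ray(c,u,v):
    d=np.linalg.inv(c['intrinsics'])@np.array([u,v,1.]); return np.array(c['xyz']),np.array(c['rotation'])@d
def onz(c,u,v,z):
    o,d=ray(c,u,v); return o+d*(z-o[2])/d[2]
def cloud(c):
    h,w=c['z_map'].shape; u,v=np.meshgrid(np.arange(w),np.arange(h))
    d=np.stack([u,v,np.ones_like(u)],-1)@np.linalg.inv(c['intrinsics']).T*c['z_map'][...,None]
    return d@np.array(c['rotation']).T+np.array(c['xyz'])
def proj(c,p):
    q=np.array(c['rotation']).T@(np.array(p)-np.array(c['xyz'])); q=np.array(c['intrinsics'])@q; return q[:2]/q[2]
E
python3 - <<'E'
from h import *
a=snap('scene','s0');b=snap('top','t0');s=get_state();print(s['position'],s['orientation'],grip_depth,s['clock'])
for c in (a,b): print(c['xyz'],c['rotation'],c['intrinsics'])
im=[cv2.imread(f'pics/{t}.png') for t in('s0','t0')]
for t,i in zip(('s0','t0'),im): cv2.imwrite(f'pics/{t}b.png',cv2.resize(i,(800,600),interpolation=cv2.INTER_CUBIC))
E
```

```text
pics
[0.22572217 0.58233634 0.2306367 ] [[-9.32407147e-01  3.61409299e-01 -4.81037529e-04]
 [ 3.61409619e-01  9.32406359e-01 -1.21196074e-03]
 [ 1.05085701e-05 -1.30389245e-03 -9.99999150e-01]] 0.0187 0.1
[1.02915832 0.95133887 1.02416967] [[-0.8938569   0.28848473 -0.34321482]
 [ 0.44817477  0.55336509 -0.70208721]
 [-0.01261834 -0.78138571 -0.62392078]] [[389.37169938   0.         249.1315089 ]
 [  0.         389.37169938 187.83922766]
 [  0.           0.           1.        ]]
[ 0.42089223 -0.00474713  1.1509637 ] [[ 1.18502235e-03 -9.91367424e-01  1.31107686e-01]
 [-9.99963544e-01 -6.60803883e-05  8.53854749e-03]
 [-8.45617419e-03 -1.31113025e-01 -9.91331361e-01]] [[348.11023717   0.         252.80170218]
 [  0.         348.11023717 196.5407331 ]
 [  0.           0.           1.        ]]
```

View pics/s0b.png

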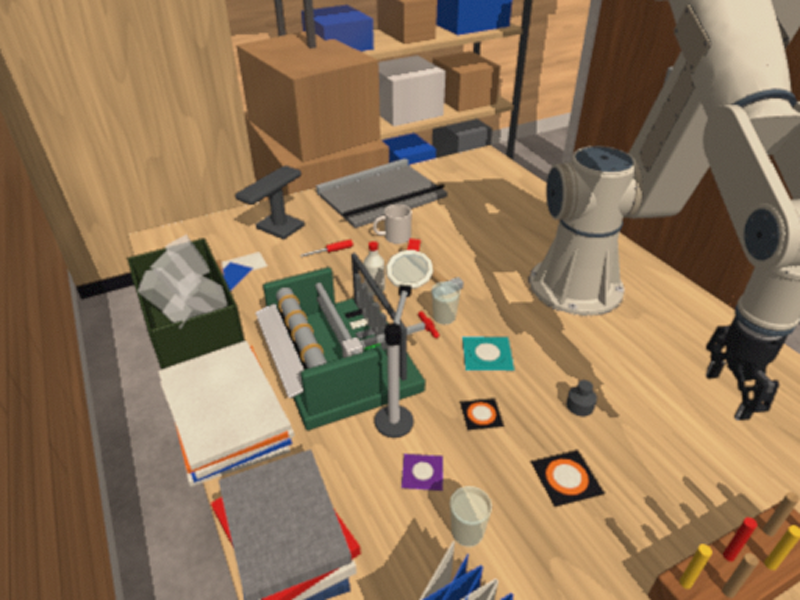

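View pics/t0b.png

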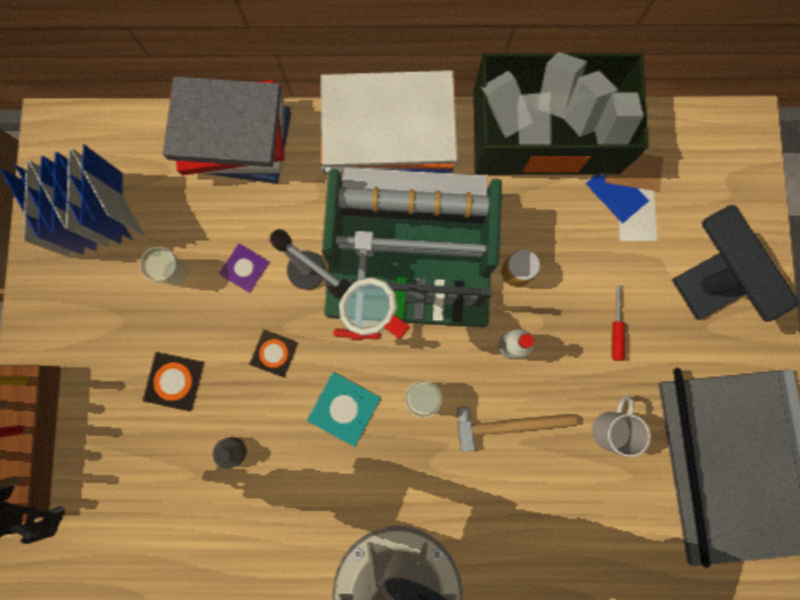

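The top view (800x600) shows the press at about (412,250), the red handle at (357,334), the lens at (367,305), the post top at (280,240) and the red tab at (398,327). There are two orange-ringed mats, the smaller at (273,353) and the larger at (173,381). The purple (244,267) and turquoise (343,408) ones are excluded, so the smaller orange mat at (273,353) is the one meant. The green strip looks to be at (400,297), the first notch. I'll confirm both in one crop and measure.

```bash
python3 - <<'E'
from h import *
c=load('t0'); s=load('s0')
k=512/800
im=cv2.imread('pics/t0.png'); cv2.imwrite('pics/t0c.png',cv2.resize(im[135:250,80:330],(800,368),interpolation=cv2.INTER_CUBIC))
P=cloud(c); S=cloud(s)
hsv=cv2.cvtColor(c['image'],cv2.COLOR_RGB2HSV)
def blob(mask):
    n,l,st,ce=cv2.connectedComponentsWithStats(mask.astype(np.uint8)); return [(st[i],ce[i],l==i) for i in range(1,n) if st[i][4]>25]
h,sa,v=[hsv[...,i].astype(int) for i in range(3)]
print('orange');
for st,ce,m in blob((h>5)&(h<15)&(sa>200)&(v>150)): print(st,ce,onz(c,*ce,.003))
print('red');
for st,ce,m in blob(((h<5)|(h>175))&(sa>170)&(v>100)):
    print(st,ce,np.median(P[m],0))
print('green strip')
for st,ce,m in blob((h>50)&(h<75)&(sa>170)&(v>90)): print(st,ce,np.median(P[m],0),onz(c,*ce,.043))
# press base front edge: green at z~.04
m=(abs(P[...,2]-.04)<.006)&(P[...,0]>.4)&(h>60)&(h<95)&(sa>60)
pts=P[m][:,:2].astype(np.float32); print(len(pts),cv2.minAreaRect(pts), cv2.boxPoints(cv2.minAreaRect(pts)))
# post top
m=(P[...,2]>.235)&(P[...,2]<.31)&(P[...,0]>.4)&(P[...,0]<.9)&(abs(P[...,1])<.4)
for st,ce,mm in blob(m): print('hi',st,ce,P[mm].mean(0),P[mm].min(0),P[mm].max(0))
for u,v_ in [(280,240),(320,272),(345,290),(367,305),(398,327),(342,306),(392,306),(357,334),(363,240)]:
    print(u,v_,P[int(v_*k),int(u*k)])
E
```

```text
orange
[271 105  18   2  32] [280.375  105.4375] [ 0.88915797 -0.08943381  0.003     ]
[166 217  18  18  98] [174.71428571 225.7755102 ] [0.47549429 0.26242902 0.003     ]
[ 99 232  23  24 202] [110.07920792 243.71287129] [0.4166485  0.47299322 0.003     ]
red
[176  86   4  14  30] [177.83333333  94.23333333] [0.89520281 0.24783709 0.07792058]
[113 103  29   7 118] [123.48305085 105.43220339] [0.86034118 0.42707866 0.07786105]
[246 202  15  14 117] [253.58974359 208.76068376] [ 5.03244573e-01 -3.46175409e-04  2.94076903e-01]
[392 206   8  24 177] [395.48022599 217.88700565] [ 0.49994792 -0.45521804  0.02420018]
[214 211  29   6  83] [226.24096386 213.80722892] [0.50388276 0.08531259 0.13287533]
[332 214  10   9  62] [336.40322581 217.70967742] [ 0.4911653  -0.23567518  0.14998826]
green strip
[254 186   5  18  68] [256.02941176 193.67647059] [ 0.57704623 -0.005472    0.04362998] [ 0.57671125 -0.00556682  0.043     ]
2505 ((0.6488409042358398, -0.024287670850753784), (0.3287860155105591, 0.21530435979366302), 86.68247985839844) [[ 0.5318558  -0.18217543]
 [ 0.74679935 -0.19463494]
 [ 0.765826    0.13360009]
 [ 0.55088246  0.1460596 ]]
hi [ 172  147   90   70 1583] [226.55148452 189.24826279] [0.55633976 0.07059455 0.27359511] [ 0.48546645 -0.01763254  0.24158395] [0.66748806 0.21363319 0.30042929]
280 240 [0.65116415 0.19452568 0.27168956]
320 272 [0.59816372 0.13036622 0.25916949]
345 290 [0.5679438  0.08747531 0.26594979]
367 305 [0.54133876 0.05087987 0.27024136]
398 327 [ 5.03046107e-01 -3.70943807e-04  2.95270060e-01]
342 306 [0.54214999 0.09244432 0.26430097]
392 306 [0.53891011 0.00970121 0.28800843]
357 334 [0.50640361 0.07632339 0.13790308]
363 240 [0.68637564 0.06635188 0.13661434]
```

View pics/t0c.png

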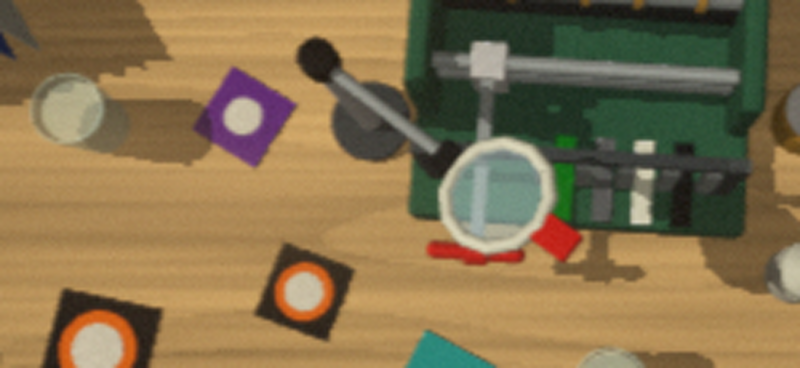

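>>> play_rows(grip=[0,0,0,0,0,0,0,0,0,0,0,0], translation=[[0,0,-6],[0,0,-6],[-5.13,-2.89,0],[-5.13,-2.89,0],[-5.13,-2.89,0],[-5.13,-2.89,0],[-5.13,-2.89,0],[-5.13,-2.89,0],[-5.13,-2.89,0],[-5.13,-2.89,0],[-5.13,-2.89,0],[-5.13,-2.89,0]], rot=[[0,0,0],[0,0,0],[0,0,0],[0,0,0],[0,0,0],[0,0,0],[0,0,0],[0,0,0],[0,0,0],[0,0,0],[0,0,0],[0,0,0]])

```text
clock: 1.6
position: [0.6006, 0.1262, 0.351]
orientation: [[-0.932, 0.362, -0.0], [0.362, 0.932, 0.0], [0.0, -0.0, -1.0]]
ft_force: [1.3, 1.6, -0.1]
finger_gap: 1.003
grip_force: 0.0
```

>>> play_rows(grip=[0.5,0.5,0.5,0.5,0.5,0.5,0.5,0.5,0.5], translation=[[0,0,0],[0,0,0],[0,0,0],[0,0,0],[0,0,0],[0,0,0],[0,0,0],[0,0,0],[0,0,0]], rot=[[0,0,-10.6],[0,0,-10.6],[0,0,-10.6],[0,0,-10.6],[0,0,-10.6],[0,0,-10.6],[0,0,-10.6],[0,0,0],[0,0,0]])

```text
clock: 2.72
position: [0.5997, 0.1279, 0.3511]
orientation: [[-0.605, -0.796, -0.0], [-0.796, 0.605, -0.0], [0.0, 0.0, -1.0]]
ft_force: [0.2, -0.7, -0.1]
finger_gap: 0.499
grip_force: 0.0
```

```bash
python3 - <<'E'
from h import *
a=snap('wrist','w1');s=get_state();print(s['position'],s['orientation'],s['finger_gap'],s['joint_positions'],s['clock'])
cv2.imwrite('pics/w1b.png',cv2.resize(cv2.imread('pics/w1.png'),(600,450)))
P=cloud(a)
# bar points: z .25-.265, between radius .03 and .12
A=np.array([.651,.195]); r=np.hypot(P[...,0]-A[0],P[...,1]-A[1])
m=(P[...,2]>.245)&(P[...,2]<.29)&(r<.13)
q=P[m]; print(len(q)); 
for lo,hi in[(0,.02),(.03,.06),(.06,.09),(.09,.12)]:
    k=m&(r>=lo)&(r<hi); print(lo,k.sum(),P[k].mean(0) if k.any() else '')
E
```

```text
[0.59969884 0.12784924 0.35111671] [[-6.04408316e-01 -7.96674656e-01 -2.83317254e-04]
 [-7.96674682e-01  6.04408347e-01 -3.23579459e-05]
 [ 1.97018069e-04  2.06154272e-04 -9.99999959e-01]] 0.4980648890458655 [ 1.18936520e+01  1.41610128e+01  8.67517245e+01  1.55947296e-03
  7.91035292e+01 -1.30920364e+02] 2.775
2772
0 1138 [0.65172795 0.19252302 0.2675429 ]
0.03 373 [0.62536701 0.15791811 0.25981764]
0.06 402 [0.60723936 0.13417625 0.25988729]
0.09 433 [0.58882472 0.11013736 0.2600951 ]
```

View pics/w1b.png

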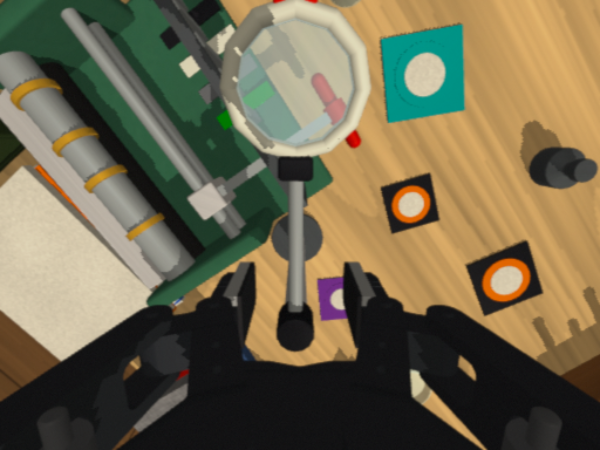

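The wrist view shows the steel bar (295,240) centred between the fingers. Lower over it, then swing along the arc.

>>> play_rows(grip=[0.6,0.6,0.6,0.6], translation=[[0,0,4],[0,0,4],[0,0,3.3],[0,0,0]], rot=[[0,0,0],[0,0,0],[0,0,0],[0,0,0]])

```text
clock: 3.28
position: [0.5981, 0.1275, 0.2359]
orientation: [[-0.603, -0.798, -0.005], [-0.798, 0.603, -0.001], [0.004, 0.003, -1.0]]
ft_force: [-0.8, -0.1, 0.5]
finger_gap: 0.401
grip_force: 0.0
```

>>> play_rows(grip=[0.7,0.7,0.7,0.7,0.7,0.7,0.7,0.7,0.7,0.7,0.7,0.7], translation=[[-0.05,0.89,0],[-0.05,0.89,0],[-0.05,0.89,0],[-0.05,0.89,0],[-0.05,0.89,0],[-0.05,0.89,0],[-0.05,0.89,0],[-0.05,0.89,0],[-0.05,0.89,0],[-0.05,0.89,0],[-0.05,0.89,0],[-0.05,0.89,0]], rot=[[0,0,6.2],[0,0,6.2],[0,0,6.2],[0,0,6.2],[0,0,6.2],[0,0,6.2],[0,0,6.2],[0,0,6.2],[0,0,6.2],[0,0,6.2],[0,0,6.2],[0,0,6.2]])

```text
clock: 4.78
position: [0.5733, 0.2242, 0.2404]
orientation: [[-0.929, 0.369, 0.001], [0.369, 0.929, 0.0], [-0.001, 0.001, -1.0]]
ft_force: [-1.2, -1.8, 0.2]
finger_gap: 0.301
grip_force: 0.8
```

```bash
cat > m.py <<'E'
from h import *
import sys
t=sys.argv[1]; c=snap('top',t); s=get_state(); print(s['position'],s['orientation'][:,:2].round(3).tolist(),s['clock'],s['ft_force'])
A=np.array([.6515,.192]); P=cloud(c); r=np.hypot(P[...,0]-A[0],P[...,1]-A[1])
rgb=c['image'].astype(int)
red=(rgb[...,0]>140)&(rgb[...,1]<70)&(rgb[...,2]<70)&(P[...,2]>.23)&(P[...,2]<.35)&(r<.3)
q=P[red]; print('tab',len(q),q.mean(0), 'ang',np.degrees(np.arctan2(*(q.mean(0)[:2]-A)[::-1])),'r',np.hypot(*(q.mean(0)[:2]-A)))
w=(P[...,2]>.235)&(P[...,2]<.31)&(r>.14)&(r<.24)&(rgb.min(-1)>110)
p=P[w]; (x,y),R=cv2.minEnclosingCircle(p[:,:2].astype(np.float32)); print('ring',len(p),x,y,R,'ang',np.degrees(np.arctan2(y-A[1],x-A[0])))
print('target 158.2')
E
python3 m.py t1
```

```text
[0.57385416 0.22514606 0.2403772 ] [[-0.928, 0.374], [0.374, 0.928], [-0.002, 0.002]] 4.825 [ 1.52748805  0.79562722 -0.69849475]
tab 0 [nan nan nan] ang nan r nan
ring 56 0.5017988085746765 0.2803812623023987 0.016157370060682297 ang 149.44305642590217
target 158.2m.py:7: RuntimeWarning: Mean of empty slice.
  q=P[red]; print('tab',len(q),q.mean(0), 'ang',np.degrees(np.arctan2(*(q.mean(0)[:2]-A)[::-1])),'r',np.hypot(*(q.mean(0)[:2]-A)))
  ret = um.true_divide(
```

>>> play_rows(grip=[0.7,1,1,1,1], translation=[[-0.2,-0.2,0],[0,0,0],[0,0,0],[0,0,0],[0,0,0]], rot=[[0,0,0],[0,0,0],[0,0,0],[0,0,0],[0,0,0]], force=20)

```text
clock: 5.45
position: [0.5746, 0.2215, 0.2392]
orientation: [[-0.931, 0.364, 0.002], [0.364, 0.931, 0.001], [-0.001, 0.001, -1.0]]
ft_force: [0.3, 1.5, 5.7]
finger_gap: 0.136
grip_force: 19.2
```

>>> play_rows(grip=[0.7,0.7,0.5,0.5,0.5,0.5], translation=[[0,0,0],[0,0,0],[0,0,-5],[0,0,-6],[5,0,0],[5,0,0]], rot=[[0,0,0],[0,0,0],[0,0,0],[0,0,0],[0,0,0],[0,0,0]])

```text
clock: 6.2
position: [0.48, 0.2578, 0.3486]
orientation: [[-0.931, 0.366, 0.0], [0.366, 0.931, 0.0], [-0.0, 0.0, -1.0]]
ft_force: [0.1, -0.4, -0.8]
finger_gap: 0.508
grip_force: 0.0
```

```bash
python3 - <<'E'
from h import *
A=np.array([.6515,.192])
for n in('wrist','scene'):
    c=snap(n,n+'2'); P=cloud(c); rgb=c['image'].astype(int); r=np.hypot(P[...,0]-A[0],P[...,1]-A[1])
    w=(P[...,2]>.25)&(P[...,2]<.275)&(r>.03)&(r<.125)
    q=P[w]-[*A,0]; a=np.degrees(np.arctan2(q[:,1],q[:,0])); print(n,len(q),np.median(a) if len(q) else '')
    red=(rgb[...,0]>120)&(rgb[...,1]<70)&(rgb[...,2]<70)&(P[...,2]>.23)&(P[...,2]<.35)&(r<.3)
    q=P[red]
    if len(q): d=np.median(q,0)[:2]-A; print('tab',len(q),np.median(q,0),np.degrees(np.arctan2(d[1],d[0])),np.hypot(*d))
s=get_state();print(s['position'],s['orientation'],s['clock'])
i=np.hstack([cv2.imread('pics/wrist2.png'),cv2.imread('pics/scene2.png')]); cv2.imwrite('pics/v2.png',cv2.resize(i,(800,300),interpolation=cv2.INTER_AREA))
E
```

```text
wrist 650 158.42891754860335
tab 1604 [0.41848036 0.27195712 0.2943525 ] 161.06112758557484 0.24635603143046836
scene 135 156.2454776912084
tab 60 [0.4212526  0.27424613 0.29361589] 160.342884281843 0.24449599140639458
[0.47707978 0.25854638 0.34838684] [[-9.31840665e-01  3.62862756e-01 -1.89630304e-03]
 [ 3.62862850e-01  9.31842507e-01  3.06217579e-04]
 [ 1.87817073e-03 -4.02751933e-04 -9.99998155e-01]] 6.3
```

View pics/v2.png

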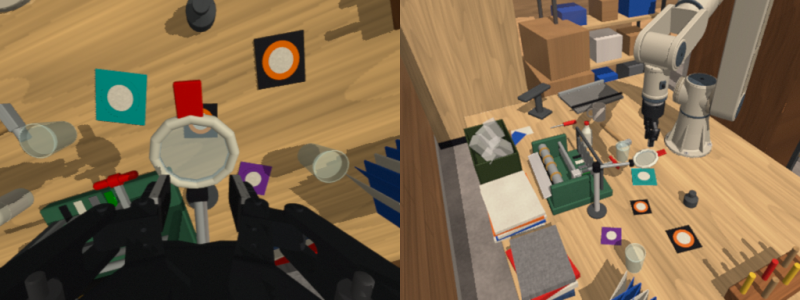

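The lens now points towards the mat, with the tab at (188,98) in the left wrist view. Next I press it down with the fingers closed.

>>> play_rows(grip=[1,1,1,1,1,1], translation=[[6.1,-0.7,0],[0,0,0],[0,0,0],[0,0,4],[0,0,0.8],[0,0,0]], rot=[[0,0,0],[0,0,0],[0,0,0],[0,0,0],[0,0,0],[0,0,0]])

```text
clock: 7.05
position: [0.422, 0.2731, 0.3001]
orientation: [[-0.931, 0.365, -0.001], [0.365, 0.931, -0.001], [0.001, -0.001, -1.0]]
ft_force: [0.5, 0.4, -0.1]
finger_gap: -0.001
grip_force: 0.0
```

>>> play_rows(grip=[1,1,1,1,1,1,1], translation=[[0,0,0.7],[0,0,0.7],[0,0,0.7],[0,0,0.7],[0,0,0.6],[0,0,0.4],[0,0,0]], rot=[[0,0,0],[0,0,0],[0,0,0],[0,0,0],[0,0,0],[0,0,0],[0,0,0]])

```text
clock: 7.92
position: [0.4214, 0.2733, 0.262]
orientation: [[-0.931, 0.365, -0.0], [0.365, 0.931, -0.0], [0.0, -0.0, -1.0]]
ft_force: [-0.1, -0.2, -0.2]
finger_gap: -0.003
grip_force: 0.0
```

>>> play_rows(grip=[1,1,1], translation=[[0,0,0.2],[0,0,0.2],[0,0,0]], rot=[[0,0,0],[0,0,0],[0,0,0]])

```text
clock: 8.3
position: [0.4221, 0.2744, 0.26]
orientation: [[-0.931, 0.365, 0.002], [0.365, 0.931, 0.002], [-0.001, 0.003, -1.0]]
ft_force: [-4.0, 0.3, 13.1]
finger_gap: 0.001
grip_force: 6.3
```

```bash
python3 - <<'E'
from h import *
A=np.array([.6515,.192])
c=snap('scene','s3'); P=cloud(c); rgb=c['image'].astype(int); r=np.hypot(P[...,0]-A[0],P[...,1]-A[1])
red=(rgb[...,0]>120)&(rgb[...,1]<70)&(rgb[...,2]<70)&(P[...,2]>.23)&(P[...,2]<.35)&(r<.3)
q=P[red]; print(len(q),np.median(q,0),q[:,2].max(),q[:,2].min())
u=[int(x) for x in proj(c,[.475,.262,.26])]; print(u)
cv2.imwrite('pics/s3c.png',cv2.resize(cv2.imread('pics/s3.png')[u[1]-60:u[1]+60,u[0]-80:u[0]+80],(800,600),interpolation=cv2.INTER_CUBIC))
E
```

```text
30 [0.4159533  0.28405084 0.25886291] 0.2772737602787977 0.2536366074093124
[315, 206]
```

View pics/s3c.png

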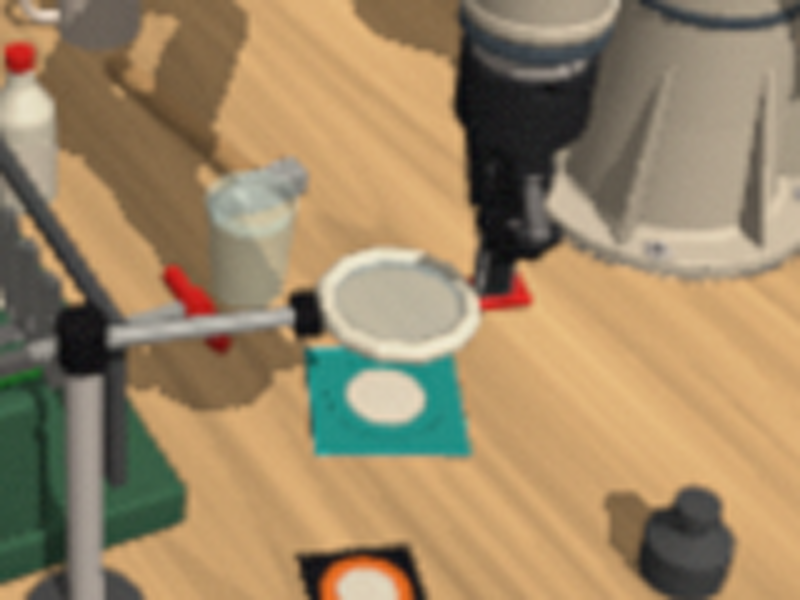

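The scene crop shows the lens level at (400,300) with the fingers on the tab at (505,290). The 13 N reading means it has reached its stop. Now I retreat, turn for the handle and check.

>>> play_rows(grip=[1,1,1,1,0,0,0], translation=[[0,0,-2],[0,0,-6],[-2.5,-4.9,-2],[-2.5,-4.9,0],[-2.5,-4.9,0],[-2.5,-4.9,0],[-2.5,-4.9,0]], rot=[[0,0,0],[0,0,0],[0,0,0],[0,0,0],[0,0,0],[0,0,0],[0,0,0]])

```text
clock: 9.22
position: [0.4485, -0.002, 0.3586]
orientation: [[-0.931, 0.364, 0.001], [0.364, 0.931, -0.0], [-0.001, 0.0, -1.0]]
ft_force: [0.8, 0.5, -0.5]
finger_gap: 0.637
grip_force: 0.0
```

>>> play_rows(grip=[0,0,0,0,0,0,0,0], translation=[[0,0,0],[0,0,0],[0,0,0],[0,0,0],[0,0,0],[0,0,0],[0,0,0],[0,0,0]], rot=[[0,0,10.3],[0,0,10.3],[0,0,10.3],[0,0,10.3],[0,0,10.3],[0,0,10.3],[0,0,10.3],[0,0,0]])

```text
clock: 10.22
position: [0.4485, -0.0003, 0.3584]
orientation: [[0.06, 0.998, 0.0], [0.998, -0.06, -0.0], [-0.0, 0.0, -1.0]]
ft_force: [0.6, 0.3, 0.8]
finger_gap: 1.001
grip_force: 0.0
```

```bash
cat > m2.py <<'E'
from h import *
import sys
A=np.array([.6515,.192]); M=np.array([.4755,.2624]); O=np.array([.701,-.027]); th=np.radians(-3.32); ex=np.array([np.cos(th),np.sin(th)]); ey=np.array([-ex[1],ex[0]])
for n in('top','scene','wrist'):
    c=snap(n,n+sys.argv[1]); P=cloud(c); rgb=c['image'].astype(int); r=np.hypot(P[...,0]-A[0],P[...,1]-A[1])
    R=(rgb[...,0]>110)&(rgb[...,1]<70)&(rgb[...,2]<70)
    red=R&(P[...,2]>.235)&(P[...,2]<.35)&(r<.3)
    q=P[red]
    if len(q)>8: d=q.mean(0)[:2]-A; print(n,'tab',len(q),q.mean(0),'ang',np.degrees(np.arctan2(d[1],d[0])),np.hypot(*d))
    w=(P[...,2]>.245)&(P[...,2]<.285)&(r>.136)&(r<.245)&(rgb.min(-1)>120)
    p=P[w]
    if len(p)>40: (x,y),rr=cv2.minEnclosingCircle(p[:,:2].astype(np.float32)); print(n,'ring',len(p),x,y,rr,'z',np.median(p[:,2]),p[:,2].min(),p[:,2].max(),'ang',np.degrees(np.arctan2(y-A[1],x-A[0])))
    w=(P[...,2]>.25)&(P[...,2]<.275)&(r>.03)&(r<.12)
    q=P[w]
    if len(q)>30: d=q.mean(0)[:2]-A; print(n,'bar',len(q),np.degrees(np.arctan2(d[1],d[0])))
    hd=R&(P[...,2]>.1)&(P[...,2]<.22)&(abs(P[...,0]-.5)<.05)&(P[...,1]>-.18)&(P[...,1]<.16)
    q=P[hd]
    if len(q)>8:
        a=(q[:,:2]-O)@ex; b=(q[:,:2]-O)@ey; print(n,'handle',len(q),'press x',np.median(a),'y',b.min(),b.max(),'zmax',q[:,2].max(),'world mid',O+ex*np.median(a)+ey*(b.min()+b.max())/2)
    o=(rgb[...,0]>180)&(abs(rgb[...,1]-100)<40)&(rgb[...,2]<60)&(np.hypot(P[...,0]-M[0],P[...,1]-M[1])<.05)&(P[...,2]<.02)
    if o.sum()>30: (x,y),rr=cv2.minEnclosingCircle(P[o][:,:2].astype(np.float32)); print(n,'mat',o.sum(),x,y,rr)
s=get_state();print(s['position'],s['orientation'][:,:2].round(3).tolist(),s['joint_positions'][5],s['clock'])
E
python3 m2.py 4
```

```text
top tab 118 [0.41218891 0.27254397 0.2588295 ] ang 161.398518631782 0.2525017397694928
top ring 958 0.47200092673301697 0.2549566328525543 0.04922526329755783 z 0.2589515476114716 0.25371416299136007 0.26544096885482793 ang 160.67243855248358
top bar 164 158.3829486942221
top mat 53 0.47583866119384766 0.262707382440567 0.028506344184279442
scene tab 51 [0.41574925 0.2775573  0.25943234] ang 160.05344440527006 0.2507956656437768
scene ring 591 0.47519651055336 0.2547851800918579 0.05045357719063759 z 0.25960614797164216 0.25202123426209044 0.2656443102522442 ang 160.39817395555056
scene bar 127 155.97718672537033
scene handle 49 press x -0.1965981643877815 y 0.05109297232657413 0.13943307667660954 zmax 0.1408738445676423 world mid [0.51024871 0.07948863]
scene mat 63 0.4774388074874878 0.2631080448627472 0.02910800091922283
wrist handle 767 press x -0.20025730598486743 y 0.04764731915595018 0.13711350401865943 zmax 0.13916121751724986 world mid [0.50642877 0.07682277]
wrist mat 216 0.477312296628952 0.2507057189941406 0.026050429791212082
[ 4.48517060e-01 -2.99333755e-04  3.58293286e-01] [[0.057, 0.998], [0.998, -0.057], [-0.0, 0.0]] 3.049814135238078 10.375
```

Measured from both cameras, the lens is level but about 8 mm short of the mat centre along the swing (160.6° vs 158.2°). I'll regrip the bar and turn it 2.5° further.

>>> play_rows(grip=[0.6,0.6,0.6,0.6,0.6,0.6,0.6,0.6,0.6,0.6,0.6,0.6], translation=[[4.56,2.26,0],[4.56,2.26,0],[4.56,2.26,0],[4.56,2.26,0],[4.56,2.26,0],[0,0,0],[0,0,0],[0,0,0],[0,0,0],[0,0,0],[0,0,0],[0,0,0]], rot=[[0,0,0],[0,0,0],[0,0,0],[0,0,0],[0,0,0],[0,0,-10.6],[0,0,-10.6],[0,0,-10.6],[0,0,-10.6],[0,0,-10.6],[0,0,-10.6],[0,0,-10.6]])

```text
clock: 11.88
position: [0.5752, 0.2204, 0.3582]
orientation: [[-0.947, 0.322, -0.0], [0.322, 0.947, -0.0], [0.0, -0.0, -1.0]]
ft_force: [-0.3, -0.2, -0.0]
finger_gap: 0.399
grip_force: 0.0
```

>>> play_rows(grip=[0.6,0.6,0.6,0.6], translation=[[0,0,0],[0,0,6],[0,0,5.9],[0,0,0]], rot=[[0,0,0],[0,0,0],[0,0,0],[0,0,0]])

```text
clock: 12.38
position: [0.5724, 0.2193, 0.2352]
orientation: [[-0.943, 0.333, -0.008], [0.333, 0.943, -0.003], [0.007, -0.006, -1.0]]
ft_force: [-0.1, 1.0, 0.2]
finger_gap: 0.398
grip_force: 0.0
```

>>> play_rows(grip=[1,1,1,1,1], translation=[[0,0,0],[0,0,0],[0,0,0],[0,0,0],[0,0,0]], rot=[[0,0,0],[0,0,0],[0,0,0],[0,0,0],[0,0,0]], force=20)

```text
clock: 13.0
position: [0.5767, 0.2211, 0.2419]
orientation: [[-0.944, 0.33, 0.004], [0.33, 0.944, 0.002], [-0.004, 0.003, -1.0]]
ft_force: [-0.0, 0.9, 7.0]
finger_gap: 0.129
grip_force: 20.5
```

```bash
python3 m2.py 5
```

```text
top ring 87 0.5050519108772278 0.2818080186843872 0.021633371710777283 z 0.2596433025844934 0.2550411271296097 0.2655115473028926 ang 148.48165402071575
top bar 42 156.24641393498283
top handle 155 press x -0.20128718940376425 y 0.04818028293838999 0.13409639339732987 zmax 0.1392006400677357 world mid [0.50532869 0.07564242]
scene tab 52 [0.41613395 0.2777572  0.25912498] ang 159.98044854743358 0.25050244969348545
scene ring 594 0.47467759251594543 0.2555997669696808 0.05009534955024719 z 0.25950417886640287 0.25209136287536116 0.26805215053876785 ang 160.21727507546228
scene bar 139 153.0085391255094
scene handle 34 press x -0.19489985373810537 y 0.05202620993520587 0.10183969795143663 zmax 0.13983083861127665 world mid [0.51088263 0.06109097]
scene mat 64 0.47759178280830383 0.26184913516044617 0.02924318052828312
wrist ring 22438 0.4749860167503357 0.2555290162563324 0.048598241060972214 z 0.25865167237761266 0.25570824923938773 0.26334522915748626 ang 160.20572654945227
wrist bar 4065 158.21741334736444
wrist handle 1518 press x -0.19978707813246757 y 0.049268575063768354 0.1386047207274553 zmax 0.13847571397600286 world mid [0.50698834 0.07834916]
[0.57671409 0.22107867 0.24193807] [[-0.944, 0.33], [0.33, 0.944], [-0.004, 0.003]] -49.87586569037861 13.15
```

>>> play_rows(grip=[1,1,1,1], translation=[[0,0.15,0],[0,0.15,0],[0,0,0],[0,0,0]], rot=[[0,0,1.05],[0,0,1.05],[0,0,0],[0,0,0]])

```text
clock: 13.65
position: [0.5777, 0.2241, 0.2419]
orientation: [[-0.931, 0.365, 0.004], [0.365, 0.931, 0.002], [-0.003, 0.003, -1.0]]
ft_force: [0.2, 0.1, 6.8]
finger_gap: 0.133
grip_force: 20.3
```

```bash
python3 m2.py 6|grep -v handle
```

```text
top ring 100 0.5056456923484802 0.2896834909915924 0.025104792788624763 z 0.2596344281978392 0.2548078219840362 0.26304461993580064 ang 146.18846141457155
top bar 49 153.93378921332572
scene tab 50 [0.41969798 0.28705848 0.25933303] ang 157.70221316221463 0.25053601144145093
scene ring 599 0.47684022784233093 0.2628055810928345 0.04950941354036331 z 0.2596529643575155 0.2504576856812303 0.26550460638394313 ang 157.93278637255446
scene bar 136 150.83539951601142
scene mat 65 0.476347953081131 0.2625981867313385 0.02999691292643547
wrist ring 22444 0.47748056054115295 0.2618676424026489 0.04865334555506706 z 0.2586620447676281 0.2556282664928998 0.2636322580515569 ang 158.12486911649253
wrist bar 4049 155.99492354635578
[0.57774209 0.2240762  0.2419642 ] [[-0.931, 0.365], [0.365, 0.931], [-0.003, 0.004]] -47.56504934239252 13.8
```

Lens now at (0.477, 0.262), over the mat centre (0.476, 0.2625). Next I release and go above the handle's right half.

>>> play_rows(grip=[0.6,0.6,0.6,0.6,0.6,0.6,0.6,0.6,0.6], translation=[[0,0,0],[0,0,0],[0,0,0],[0,0,-6],[0,0,-6],[0.12,-4.67,0],[0.12,-4.67,0],[0.12,-4.67,0],[0.12,-4.67,0]], rot=[[0,0,0],[0,0,0],[0,0,0],[0,0,0],[0,0,0],[0,0,0],[0,0,0],[0,0,0],[0,0,0]])

```text
clock: 14.92
position: [0.5028, 0.0498, 0.3593]
orientation: [[-0.931, 0.364, -0.0], [0.364, 0.931, -0.0], [-0.0, -0.0, -1.0]]
ft_force: [0.6, -0.5, 0.4]
finger_gap: 0.399
grip_force: 0.0
```

>>> play_rows(grip=[0.3,0.3,0.3,0.3,0.3,0.3,0.3,0.3], translation=[[0,0,0],[0,0,0],[0,0,0],[0,0,0],[0,0,0],[0,0,0],[0,0,0],[0,0,0]], rot=[[0,0,10.27],[0,0,10.27],[0,0,10.27],[0,0,10.27],[0,0,10.27],[0,0,10.27],[0,0,10.27],[0,0,0]])

```text
clock: 15.92
position: [0.5035, 0.051, 0.3592]
orientation: [[0.056, 0.998, -0.0], [0.998, -0.056, -0.0], [-0.0, -0.0, -1.0]]
ft_force: [-0.6, -0.5, 0.6]
finger_gap: 0.7
grip_force: 0.0
```

```bash
python3 m2.py 7
```

```text
top tab 117 [0.415258   0.28200703 0.25885047] ang 159.14340679859063 0.2528073325940206
top ring 650 0.4756357967853546 0.26349812746047974 0.04776988551020622 z 0.25881321521780687 0.25330993461795215 0.2647759711643968 ang 157.87564965879113
top handle 21 press x -0.20329028503766716 y 0.048254922075918076 0.06562586054321322 zmax 0.13461384496433104 world mid [0.50134847 0.04161788]
scene tab 52 [0.41936185 0.28716401 0.25899939] ang 157.70904107715901 0.2508870460912232
scene ring 605 0.47604644298553467 0.26241424679756165 0.05035879462957382 z 0.2595989635064496 0.2518999434583383 0.265828181907932 ang 158.13307693421555
scene bar 127 153.52837341394547
scene handle 50 press x -0.19606474190428513 y 0.0506010776536077 0.13858032589611569 zmax 0.13925007889217866 world mid [0.51074231 0.07878655]
scene mat 64 0.475739985704422 0.26273679733276367 0.03077651374042034
wrist bar 35 159.6022351646577
wrist handle 713 press x -0.19931759818936395 y 0.048234401034693314 0.13674000542307185 zmax 0.13847203035716338 world mid [0.50737309 0.07687496]
wrist mat 549 0.4773920178413391 0.2623485028743744 0.02983289770781994
[0.50352449 0.0510191  0.35922028] [[0.054, 0.999], [0.999, -0.054], [-0.0, -0.0]] 8.691708655496807 16.075
```

>>> play_rows(grip=[0.3,0.3,0.3,0.3,0.3,0.3,0.3], translation=[[0.1,0.3,5],[0,0,5],[0,0,5],[0,0,5],[0,0,3],[0,0,2.3],[0,0,0]], rot=[[0,0,0],[0,0,0],[0,0,0],[0,0,0],[0,0,0],[0,0,0],[0,0,0]])

```text
clock: 16.95
position: [0.5054, 0.0518, 0.1049]
orientation: [[0.055, 0.998, -0.003], [0.998, -0.055, -0.0], [-0.001, -0.003, -1.0]]
ft_force: [-0.4, -0.6, 0.3]
finger_gap: 0.7
grip_force: 0.0
```

>>> play_rows(grip=[1,1,1,1,1], translation=[[0,0,0],[0,0,0],[0,0,0],[0,0,0],[0,0,0]], rot=[[0,0,0],[0,0,0],[0,0,0],[0,0,0],[0,0,0]], force=35)

```text
clock: 17.58
position: [0.5065, 0.0519, 0.1066]
orientation: [[0.057, 0.998, -0.0], [0.998, -0.057, 0.0], [0.0, -0.0, -1.0]]
ft_force: [-4.0, -0.1, 5.9]
finger_gap: 0.171
grip_force: 34.4
```

>>> play_rows(grip=[1,1,1,1,1,1], translation=[[0,0.03,-1],[0,0.09,-1],[0,0.15,-1],[0,0.2,-1],[0,0.25,-1],[0,0,0]], rot=[[0,0,0],[0,0,0],[0,0,0],[0,0,0],[0,0,0],[0,0,0]])

```text
clock: 18.32
position: [0.5127, 0.0514, 0.157]
orientation: [[0.057, 0.998, -0.002], [0.998, -0.057, -0.0], [-0.0, -0.002, -1.0]]
ft_force: [-8.2, 1.2, -3.5]
finger_gap: 0.17
grip_force: 34.3
```

```bash
python3 m2.py 8 | grep -E "handle|\[\["
python3 - <<'E'
from h import *
c=load('pics/scene8'.split('/')[1]); u=[int(x) for x in proj(c,[.55,.05,.12])]
cv2.imwrite('pics/s8c.png',cv2.resize(cv2.imread('pics/scene8.png')[u[1]-60:u[1]+60,u[0]-80:u[0]+80],(800,600),interpolation=cv2.INTER_CUBIC))
E
```

```text
scene handle 83 press x -0.1902423746424916 y 0.05406684459036324 0.1395859989431644 zmax 0.19114703163998414 world mid [0.51668438 0.08068133]
wrist handle 5879 press x -0.19276672564354863 y 0.047773711648049944 0.13764335612715858 zmax 0.18497638539469646 world mid [0.51392579 0.07671654]
[0.51259382 0.05143657 0.15647478] [[0.057, 0.998], [0.998, -0.057], [-0.0, -0.002]] 8.828093250199384 18.475
```

View pics/s8c.png

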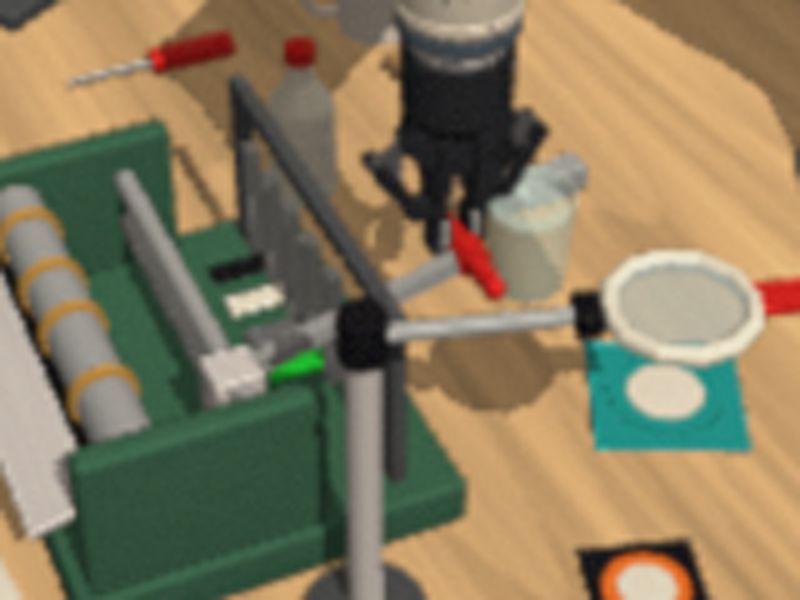

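The crop shows the lever raised: handle at (475,255), arm clear of the comb. Slide 78 mm along the gate.

>>> play_rows(grip=[1,1,1,1,1,1,1,1,1,1], translation=[[-0.5,0,0],[-1,0,0],[-1,0,0],[-1,0,0],[-1,0,0],[-1,0,0],[-1,0,0],[-0.8,0,0],[-0.5,0,0],[0,0,0]], rot=[[0,0,0],[0,0,0],[0,0,0],[0,0,0],[0,0,0],[0,0,0],[0,0,0],[0,0,0],[0,0,0],[0,0,0]])

```text
clock: 19.73
position: [0.5076, -0.0269, 0.1563]
orientation: [[0.057, 0.998, -0.003], [0.998, -0.057, -0.0], [-0.001, -0.003, -1.0]]
ft_force: [-9.0, -0.5, -2.6]
finger_gap: 0.171
grip_force: 34.4
```

```bash
python3 m2.py 9 | grep -E "handle|\[\["
python3 - <<'E'
from h import *
O=np.array([.701,-.027]); th=np.radians(-3.32); ex=np.array([np.cos(th),np.sin(th)]); ey=np.array([-ex[1],ex[0]])
for n in('scene9','wrist9','top9'):
    c=load(n);P=cloud(c);g=c['image'].astype(int)
    m=(g[...,1]>110)&(g[...,0]<60)&(g[...,2]<60)&(P[...,2]>.035)&(P[...,2]<.06)
    q=P[m]; b=(q[:,:2]-O)@ey; a=(q[:,:2]-O)@ex
    if len(q): print(n,'strip',len(q),a.min(),a.max(),np.percentile(b,[2,50,98]))
    # arm points between handle and gate: 
    a=(P[...,:2]-O)@ex; b=(P[...,:2]-O)@ey
    m=(a>-.175)&(a<-.13)&(P[...,2]>.12)&(P[...,2]<.172)&(abs(b-.02)<.03)
    if m.any(): print(n,'arm',m.sum(),np.percentile(b[m],[2,50,98]),np.percentile(P[m][:,2],[2,50,98]))
E
```

```text
scene handle 72 press x -0.18988784802717204 y -0.01677101510374946 0.06047548317175081 zmax 0.19425271688277101 world mid [0.51269637 0.00581244]
wrist handle 5877 press x -0.1931709058152469 y -0.030501929457236645 0.059218684369815214 zmax 0.18457913333511156 world mid [ 0.50898483 -0.00147871]
[ 0.50766778 -0.02680462  0.15630063] [[0.057, 0.998], [0.998, -0.057], [-0.001, -0.003]] 0.14236703114488813 19.875
scene9 strip 44 -0.11216301670166672 -0.07136651419378062 [0.00249999 0.01496814 0.02758917]
scene9 arm 47 [0.00810587 0.0164644  0.02204201] [0.1532678  0.16489635 0.17114503]
wrist9 strip 1402 -0.15434524021127222 -0.06994672123377176 [0.00646643 0.01454239 0.02581206]
wrist9 arm 2159 [0.00738014 0.01510901 0.0196028 ] [0.1540435  0.16575006 0.17179401]
```

>>> play_rows(grip=[1,1,1,1,1,1], translation=[[0,-0.25,1],[0,-0.2,1],[0,-0.15,1],[0,-0.09,1],[0,-0.03,0.8],[0,0,0]], rot=[[0,0,0],[0,0,0],[0,0,0],[0,0,0],[0,0,0],[0,0,0]])

```text
clock: 20.62
position: [0.5017, -0.0263, 0.1084]
orientation: [[0.057, 0.998, -0.001], [0.998, -0.057, -0.0], [-0.0, -0.001, -1.0]]
ft_force: [-6.3, -0.1, -2.4]
finger_gap: 0.173
grip_force: 35.9
```

>>> play_rows(grip=[0.7,0.5,0.4,0.4,0.4], translation=[[0,0,0],[0,0,0],[0,0,0],[0,0,0],[0,0,0]], rot=[[0,0,0],[0,0,0],[0,0,0],[0,0,0],[0,0,0]])

```text
clock: 21.25
position: [0.5023, -0.026, 0.1084]
orientation: [[0.057, 0.998, 0.0], [0.998, -0.057, -0.0], [-0.0, 0.0, -1.0]]
ft_force: [0.3, 0.6, -0.0]
finger_gap: 0.598
grip_force: 0.0
```

```bash
python3 m2.py 10 | grep -E "handle|\[\["
```

```text
scene handle 67 press x -0.19582031204540074 y -0.024297849485469727 0.059045661840019 zmax 0.1400240520617685 world mid [0.50651451 0.00168519]
wrist handle 6048 press x -0.1991729745110118 y -0.0309317427692592 0.059291201457741034 zmax 0.1385607322119103 world mid [ 0.50298249 -0.00130946]
[ 0.50220614 -0.02598748  0.10828295] [[0.057, 0.998], [0.998, -0.057], [0.0, 0.0]] 0.14340420740277754 21.4
```

>>> play_rows(grip=[0.4,0.4,0.4,0.4,0.4,0.4,0.4,0.4,0.4], translation=[[0,0,-2],[0,0,-5],[0,0,-6],[0,0,-6],[0,0,-6],[-4,-4,0],[-4,-4,0],[-4,-4,0],[0,0,0]], rot=[[0,0,0],[0,0,0],[0,0,0],[0,0,0],[0,0,0],[0,0,0],[0,0,0],[0,0,0],[0,0,0]])

```text
clock: 22.52
position: [0.3732, -0.1406, 0.3585]
orientation: [[0.061, 0.998, 0.0], [0.998, -0.061, -0.001], [-0.001, 0.0, -1.0]]
ft_force: [1.3, 0.9, -0.2]
finger_gap: 0.599
grip_force: 0.0
```

```bash
python3 m2.py 11
python3 -c "
import cv2;i=cv2.imread('pics/scene11.png')[110:270,150:420];j=cv2.imread('pics/top11.png')[120:280,80:350]
cv2.imwrite('pics/v11.png',cv2.resize(cv2.hconcat([i,j]),(800,237),interpolation=cv2.INTER_CUBIC))"
```

```text
top tab 115 [0.41538093 0.28188395 0.25881432] ang 159.15956392118366 0.2526486460239016
top ring 1026 0.47518211603164673 0.2630760371685028 0.04830678552389145 z 0.2588965048263267 0.2539173379687083 0.26568049367665936 ang 158.044993939279
top bar 164 156.121835845377
top handle 169 press x -0.20152285959317967 y -0.028427791018663575 0.05714240731767085 zmax 0.14281783520601254 world mid [ 0.50064683 -0.00099609]
top mat 67 0.47600558400154114 0.2627451419830322 0.028523169457912445
scene tab 49 [0.41939067 0.28684994 0.2591935 ] ang 157.772945423928 0.25074140718547655
scene ring 602 0.4762934446334839 0.26250240206718445 0.0504256971180439 z 0.2596341595629773 0.25195688965462093 0.2677949787669568 ang 158.0803471759474
scene bar 125 153.60376463372626
scene handle 67 press x -0.19615266371981596 y -0.02441903939186983 0.05956720323626815 zmax 0.13884363912047737 world mid [0.50619431 0.00190428]
scene mat 64 0.47566646337509155 0.2614211142063141 0.031550921499729156
wrist handle 972 press x -0.2014996091518508 y -0.02934300496611789 0.0578580953092998 zmax 0.1385647450590045 world mid [ 0.50066427 -0.00109704]
[ 0.37596304 -0.13877874  0.35842565] [[0.058, 0.998], [0.998, -0.058], [0.0, 0.001]] -17.194590737663333 22.675
```

View pics/v11.png

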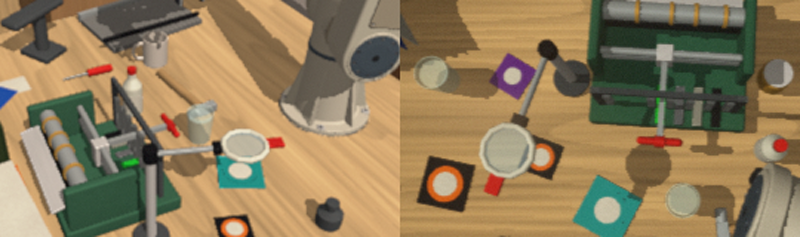

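The lever arm (660,100) lies down over the green strip. The lens is level and over the smaller orange mat by measurement; the offset in the top view is parallax. The bystanders look unmoved.

```bash
python3 -c "
from station import *
print(hand_in())"
```

```text
the job is handed in; nothing more can be done
None
```

The job is handed in: the lens is level and within about 2 mm of the smaller orange-ringed mat's centre, the lever is fully down in the green-strip notch, and nothing else on the bench appears to have moved; no verdict came back.

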